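# Fit the steam knob on its D-spindle and hold it pressed

## Robot

A 6-joint arm with a two-finger parallel gripper is mounted at the origin on the work surface. World frame = base frame: x ahead of the robot, y to its left, z up, the work surface at z = 0. Lengths are in mm, angles in rad, forces in N, time in s.
With the tool pointing down it reaches from about 350 to 1000 mm from the base axis. Payload 7.1 kg.
Tool frame: the origin (TCP) lies between the finger pads; the fingertips stand 11 mm ahead of it and the grasp point (between the pads) lies 8 mm behind it (bot.nose_length is the distance from the TCP to the fingertips, in mm); z points along the fingers, y is the line along which they close (so a half turn about z gives the same grasp; the last joint's range is limited). The gripper opens to 85 mm and grips with 20 to 120 N. Pads are 22 mm wide; open, the fingers measure 114 mm over their backs; the gripper's body (76 mm by 85 mm) begins 54 mm behind the grasp point. The pads swing forward as they close: fully open they stand 13 mm farther back than shut.
Start: joints at [-1.24, 0.423, 1.63, -0, 1.089, -0.019], TCP at [214.21, -587.127, 207.419] pointing down, gripper open.
Joint ranges: [-3, 3], [-0.9, 2.11], [0.09, 2.58], [-1.31, 4.45], [0.11, 2.69], [-2.54, 2.54]. Speed limits (rad/s): [2.39, 2.39, 3.01, 3.14, 3.14, 3.14].

## Interface

Orientations are given as a unit quaternion [x, y, z, w].
In Python, from cell import bot, cams, workorder gives the robot as it stands. The module is installed in compiled form; this text tells all that it offers.
- The arm moves only by the tool carry_out, never from a script. Its argument "deltas" is a list of rows, each an object of numbers: "tx", "ty", "tz": the shift along the world's x, y, z in m; "rx", "ry", "rz": the turn, a rotation vector about the world's x, y, z in degrees. In form: [{"tx": .., "ty": .., "tz": .., "rx": .., "ry": .., "rz": ..}, ...]. A call has 1 to 5 rows; each row is the pose to reach, as a shift and turn from the pose commanded when the call began; what a row does not reach only later rows make up. A row lasts 1/10 s, in which the tool goes at most 50 mm and 8.59 degrees, less where a joint would pass 70% of its speed; a pose out of reach is approached as far as the arm can. A call with a gripper value outside its range is refused whole. "hand" is the opening, from 0 (shut) to 1 (fully open), set as the call begins (left out, the last holds). The fingers move at their own pace and stop on an object; "squeeze" is the grip in N (left out, the last holds). Time passes only in rows, so rows that repeat a pose let the fingers close. It gives the time, the measured TCP pose, the force, the opening and the grip force at its end, in the units of the state.
- bot.get_obs(): the state, without advancing time (a new reading comes with each control period).
- cams.snapshot(name): name is "scene" or "top"; returns the picture (420x560x3 uint8, red, green, blue); there is no depth.
- cams.camera_info(name): a dict with "K" (3x3 intrinsics, pixels), "world_to_cam" (4x4, takes a point from world to camera coordinates). Camera axes: x right, y down, z forward; pixel columns grow to the right and rows downward; lengths in mm; the calibration is good to about 2 mm. A picture is of the moment at which its call begins. camera_info takes no time and is no camera call.
- workorder.sign_off(): hands the job in; it is judged then, once.
The state is a dict: "t": time; "joint_positions": joint angles; "dq": joint speeds; "joint_efforts": joint torques, N m; "eef_pos": TCP position; "tool_rot": TCP orientation; "wrist_force": force on the tool from outside, world axes, zero at the start; "wrist_torque": the same for the moment, N m; "gripper_width": finger opening in mm; "gripper_force": force on a finger pad.
Only numpy, scipy, OpenCV 4.12 (cv2) and the standard library are available. Lean on these libraries where they do the work, as an engineer would, in place of code of your own. Each camera call takes 0.05 s, during which the arm holds its last target. There are 200 camera calls.

## Task

The espresso machine's black steam knob has been put away in the round tin: lift off the lid (it has a knob to hold it by) and set it down, without dropping it, right way up and roughly centred on the round cork mat, and let go of it. Then take the steam knob out, turn it so that the flat in its hole matches the flat of the D-shaped spindle on the machine's low deck, push it fully home on the spindle and press it all the way down against the spring. Finish with the gripper still on the knob, holding it down; do not press the round brew button, tip the tin or shift the other things on the counter.

Things in the scene. Friction and masses are not known exactly. Their poses are not given: they have to be found in the camera images.
- tin: Loose round open aluminium tin, 0.7 kg, outer diameter 160, height 60, wall 3, floor 3 thick (inner floor 3 above its underside). Origin: centre of the underside. It starts covered by the lid; the steam knob stands inside.
- lid: Loose round aluminium lid, 0.16 kg. Origin: centre of its underside, z up. A plug of radius 71 (z = 0 to 6) hangs loosely in the tin; the disc of radius 82 (z = 6 to 10) rests on the tin's rim, origin then 54 above the tin's. On top a black lid knob: neck of diameter 18, z = 10 to 14, then a cylinder of diameter 26, z = 14 to 36. Lying on the mat its origin is 4 above the counter.
- mat: Round cork mat, diameter 180, 4 thick, fixed flat on the counter and empty. Origin: centre of the underside. Tin and mat may have swapped places.
- knob: Steam knob, loose, black plastic, 40 g, upright on the tin's floor, up to 10 off the tin's centre. Origin: centre of its underside, z up. Skirt 45 across, z = 0 to 18; on it the grip bar, 40 long (x), 12 thick (y), z = 18 to 40: pinch it across y. A pointer tab, 6 wide, sticks out of the skirt on the +x side to x = 34 and marks the side of the key flat.
- knob_seat (a point): Centre of the roof of the hole in the steam knob's underside, 14 above the underside; axes as the knob's. The hole is 14 deep and round, 16 across, but for a flat 3.3 from the axis on the +x side. About 1 play on the spindle; it goes on only with knob +x along spindle +x, within about 15 degrees. Fully home this point lies on the spindle's tip.
- spindle_top (a point): Centre of the tip of the upright D-shaped steel spindle on the machine's low deck, 118 above the counter, z up. 14 in diameter with a flat 2.5 from the axis on its +x side; the last 4 taper by 2 as a lead-in. It stands 20 above its collar. It does not turn; it sinks when pressed. With the knob home and not pressed, the skirt's underside is 14 below this point, 6 above the collar.
- valve: Fixed round steel collar round the spindle's foot, diameter 38, 8 high, on the machine's deck (90 above the counter). Origin: centre of its underside; x towards the spindle's flat. A small tab, 6 wide and 5 high, sticks out of the collar on the flat's side, to 33 from the axis.
- spindle (a joint): Travel of the spindle downwards, m: 0 at rest, 0.005 at its hard stop. Spring: about 2 N to start it moving, about 5 N at the stop. It returns when let go.
- machine: Espresso machine, fixed, 280 deep (x), 360 wide (y). Origin: centre of the underside, front to -x. Low deck, 90 high, on its -y half (y -175 to 15); tower and brewing head on its +y half (y 27 to 173), 260 high. The spindle stands on the deck near x = -45, y = -100.
- brew (a joint): Travel of the large round brew button (diameter 48) on the machine's deck, behind the spindle at x = 85, y = -100 of the machine; 0 at rest, 0.006 m pressed. Leave it alone.
- tumbler: Bystander: glass tumbler, 72 across, 90 high. Origin: centre of the underside.
- spoon_rest: Bystander: sage green ceramic spoon rest, dish 90 across with a tongue to x = 87, 14 high. Origin: centre of the dish's underside.
- clip: Bystander: aluminium milk thermometer clip, 55 by 14 by 19. Origin: centre of the underside.
- jug: Bystander: steel milk jug, 90 across, 95 high, handle to y = -74. Origin: centre of the underside.
- tamper: Bystander: steel tamper standing on its foot, 58 across, 85 high. Origin: centre of the underside.
Mind the look-alikes: they are no part of the job. What is shaped like the lid but blue is not meant.

How it is judged:
By the outcome, as a careful person would: the job done as asked, in the order asked, and still so for the second after the job is handed in, while the arm keeps its last pose, push and grip.
It also fails if it takes over 59 s, if anything falls off the work surface, if the arm or the gripper's body presses on something with over 40 N, if the wrist force passes 120 N, or if a joint passes its speed limit or range.

## Working session

There is one attempt and no reset: what is moved stays moved. The work goes in short steps, Python scripts to look and compute and a tool call to move; the robot and the scene stay as the last step left them, time stands still between calls to the robot, and variables do not carry over. Pictures are saved under pics/ and viewed, at most 10 in all, crops included, and the job is handed in when it is done.

Besides the shell and the picture viewer there is one more tool, called after ">>>" by a JSON object that holds its "op" and its "data", one argument or row to a line. carry_out: Moves the arm, as the interface text tells. Its arguments: {"type":"object","properties":{"deltas":{"type":"array"},"hand":{"type":"number"},"squeeze":{"type":"number"}},"required":["deltas"]}

```bash
mkdir -p pics; cat > h.py <<'E'
import numpy as np,cv2
from cell import bot,cams,workorder
def snap(n,f,crop=None,s=1):
    im=cams.snapshot(n)[:,:,::-1].copy()
    cv2.imwrite(f'pics/{f}_raw.png',im)
    if crop: x0,y0,x1,y1=crop; im=im[y0:y1,x0:x1]
    cv2.imwrite(f'pics/{f}.png',cv2.resize(im,None,fx=s,fy=s,interpolation=cv2.INTER_CUBIC))
def ray(n,u,v,z):
    c=cams.camera_info(n);K=np.array(c['K']);T=np.array(c['world_to_cam']);R=T[:3,:3];o=-R.T@T[:3,3]
    d=R.T@np.linalg.solve(K,[u,v,1.]); return (o+d*(z-o[2])/d[2]).round(1)
def pix(n,p):
    c=cams.camera_info(n);q=np.array(c['world_to_cam'])@np.r_[p,1.];q=np.array(c['K'])@q[:3];return (q[:2]/q[2]).round(1)
E
python3 - <<'E'
from h import *
snap('top','t0',None,1.4);snap('scene','s0',None,1.4)
o=bot.get_obs();print(o['t'],o['eef_pos'],o['tool_rot'],o['gripper_width'])
for n in('top','scene'):
    c=cams.camera_info(n);T=np.array(c['world_to_cam']);print(n,c['K'],-T[:3,:3].T@T[:3,3],T[:3,:3].round(2))
E
```

```text
0.1 [ 214.05353998 -586.63550081  206.71693927] [ 9.84738997e-01  1.74036277e-01 -1.12371014e-04 -6.85554624e-04] 85.47035427276634
top [[534.35476038   0.         278.28847046]
 [  0.         534.35476038 192.07605301]
 [  0.           0.           1.        ]] [ 174.32916492  -51.68517177 1545.56688143] [[-0.1  -0.99 -0.  ]
 [-0.97  0.1  -0.2 ]
 [ 0.2  -0.02 -0.98]]
scene [[383.05308449   0.         281.51466255]
 [  0.         383.05308449 208.07220885]
 [  0.           0.           1.        ]] [892.49591343 653.03424345 713.97513408] [[-0.84  0.54 -0.01]
 [ 0.32  0.49 -0.81]
 [-0.43 -0.68 -0.59]]
```

View pics/t0.png

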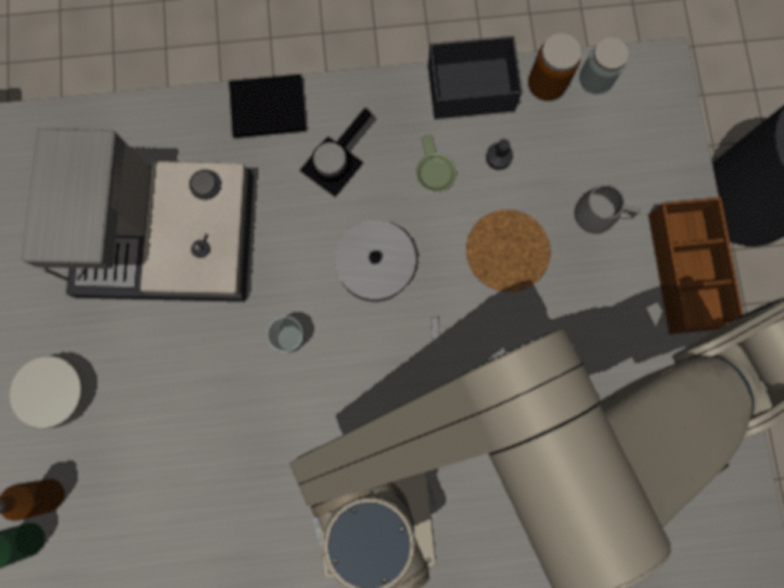

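View pics/s0.png

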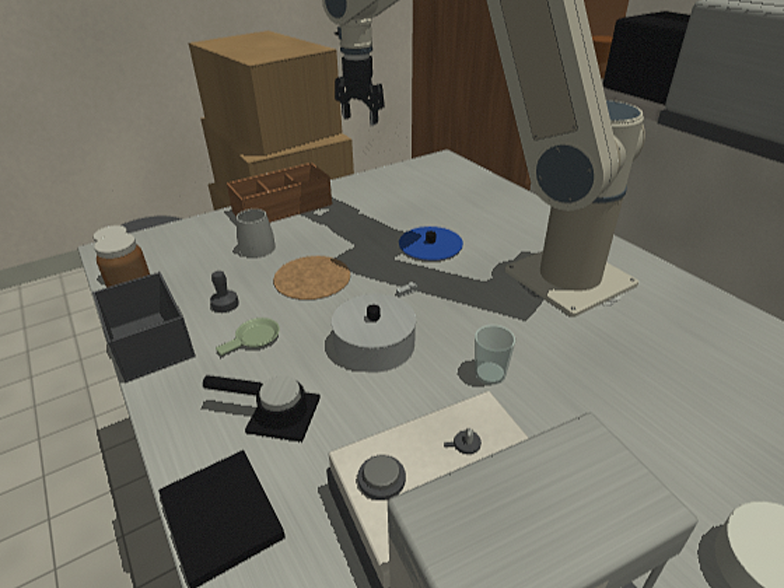

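The top view shows the tin with its lid knob at about (376,257)/1.4, the mat at (508,250)/1.4 and the spindle at (202,246)/1.4, with its tab pointing up and right. The blue look-alike lid is near the base, hidden under the arm. Next I'll measure in enlarged crops.

```bash
python3 - <<'E'
from h import *
t=cv2.imread('pics/t0_raw.png');s=cv2.imread('pics/s0_raw.png')
f=lambda im,x,y,w,h,k:cv2.resize(im[y:y+h,x:x+w],(w*k,h*k),interpolation=cv2.INTER_CUBIC)
a=f(t,125,155,40,30,10);b=f(s,310,300,40,30,10);c=f(t,225,145,200,75,4)
cv2.imwrite('pics/c1.png',np.vstack([np.hstack([a,b]),c]))
hsv=cv2.cvtColor(t,cv2.COLOR_BGR2HSV)
m=cv2.inRange(hsv,(8,90,60),(22,255,255));m[:,:325]=0;m[:,400:]=0;m[:140]=0;m[215:]=0
ys,xs=np.nonzero(m);print('mat',xs.mean(),ys.mean(),np.ptp(xs),np.ptp(ys),ray('top',xs.mean(),ys.mean(),4))
print('lidknob',ray('top',375.5/1.4,257/1.4,90),ray('scene',373/1.4,307/1.4,90))
print('spindle',ray('top',201/1.4,246/1.4,98),ray('scene',468/1.4,440/1.4,108))
E
```

```text
mat 362.460963765409 178.17370190511767 59 57 [ 500.9 -332.7    4. ]
lidknob [494.3 -53.7  90. ] [497.3 -52.7  90. ]
spindle [550.4 289.1  98. ] [552.9 299.8 108. ]
```

View pics/c1.png

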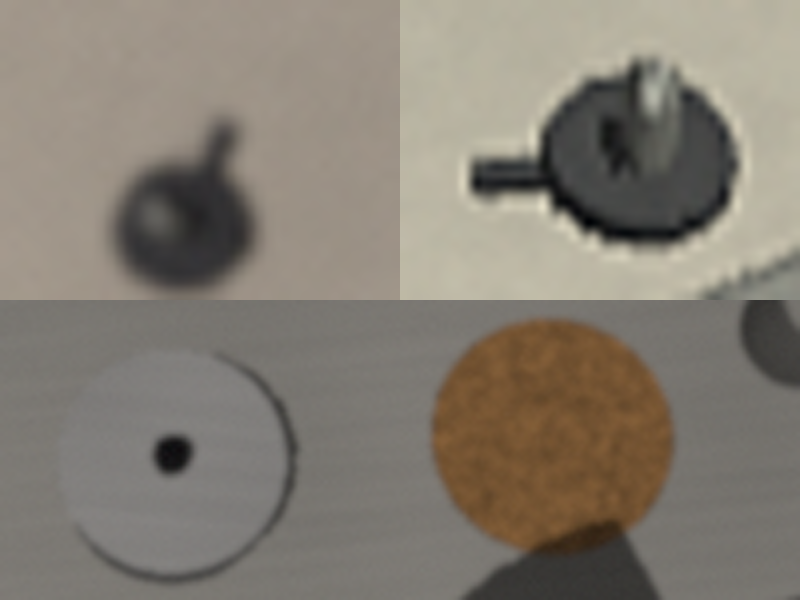

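```bash
python3 - <<'E'
from h import *
print('mat',ray('top',362.6,178.6,4))
print('lid',ray('top',267.6,183.3,90))
c=ray('top',143.1,177.0,98);c2=ray('scene',333.2,314.3,98);tip=ray('scene',334.6,306.8,116);tt=ray('top',140.2,176.4,118)
e=ray('top',147.7,166.8,95);e2=ray('scene',316.8,316.8,95)
print(c,c2,tip,tt,e,e2)
for a,b in((c,e),(c2,e2)):
    d=(b-a)[:2];print(np.hypot(*d),np.degrees(np.arctan2(d[1],d[0])))
# machine edges (deck corners, top view) z=90
for u,v in((243/1.4,166/1.4),(238/1.4,292/1.4),(156/1.4,165/1.4),(143/1.4,290/1.4)):print(ray('top',u,v,90))
E
```

```text
mat [ 499.6 -332.9    4. ]
lid [495.3 -52.   90. ]
[546.9 290.6  98. ] [549.1 292.8  98. ] [545.5 290.7 116. ] [544.3 293.7 118. ] [575.6 277.   95. ] [578.4 278.2  95. ]
31.75925062088215 -25.354757008156774
32.73606573795938 -26.486778302939108
[711.4 196.8  90. ]
[451.8 223.2  90. ]
[731.9 373.6  90. ]
[475.1 409.7  90. ]
```

The tin's lid is at about (495,-52), the mat at (500,-333) and the spindle at (547,291.5), with its flat at a yaw of about -26°. The sizes agree with those given. Now moving over the lid.

>>> {"op": "carry_out", "data": {
  "deltas": [
    {"tx": 0.02, "ty": 0.04},
    {"tx": 0.04, "ty": 0.08},
    {"tx": 0.062, "ty": 0.12},
    {"tx": 0.085, "ty": 0.162},
    {"tx": 0.105, "ty": 0.2}
  ],
  "hand": 0.75
}}

```text
validation failed for argument at $.de...
```

>>> {"op": "carry_out", "data": {
  "deltas": [
    {"tx": 0.02, "ty": 0.04},
    {"tx": 0.04, "ty": 0.08},
    {"tx": 0.062, "ty": 0.12},
    {"tx": 0.085, "ty": 0.162},
    {"tx": 0.105, "ty": 0.2}
  ]
}}

```text
validation failed for argument at $.de...
```

>>> {"op": "carry_out", "data": {
  "deltas": [
    {"tx": 0.02, "ty": 0.04},
    {"tx": 0.04, "ty": 0.08},
    {"tx": 0.061, "ty": 0.12, "tz": -0.02},
    {"tx": 0.071, "ty": 0.135, "tz": -0.06},
    {"tx": 0.071, "ty": 0.135, "tz": -0.08}
  ]
}}

```text
validation failed for argument at $.de...
```

```bash
python3 - <<'E'
from h import *
o=bot.get_obs();print(o['t'],o['eef_pos'],o['tool_rot'],o['gripper_width'],o['wrist_force'])
snap('scene','s1',(200,130,360,260),5)
E
```

```text
0.1 [ 214.05353998 -586.63550081  206.71693927] [ 9.84738997e-01  1.74036277e-01 -1.12371014e-04 -6.85554624e-04] 85.47035427276634 [-0.14116018 -0.9717178  -0.05098306]
```

View pics/s1.png

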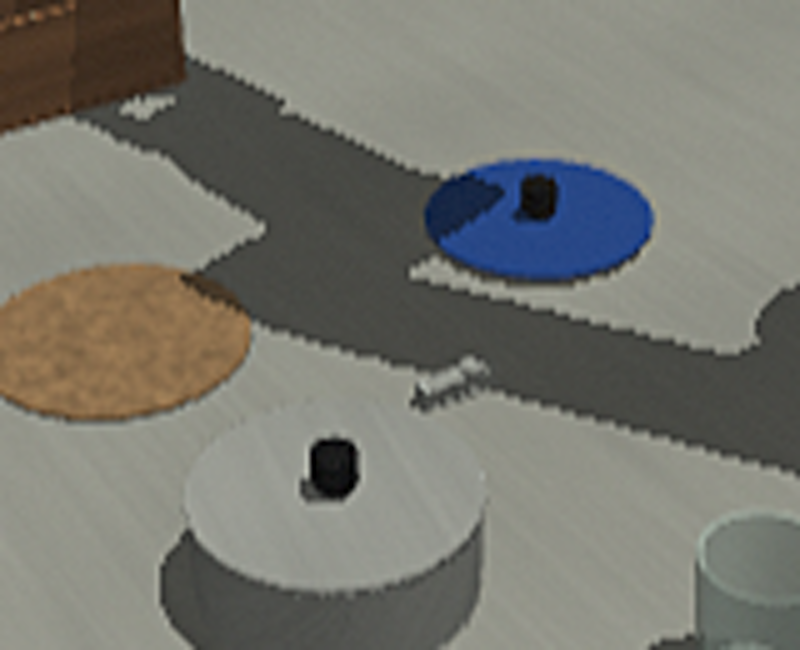

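The arm didn't move: all three calls were refused, probably because each row must have all six fields. The picture shows the tin, mat and blue lid unchanged. I'll retry with full rows.

>>> {"op": "carry_out", "data": {
  "deltas": [
    {"tx": 0.02, "ty": 0.04, "tz": 0, "rx": 0, "ry": 0, "rz": 0},
    {"tx": 0.04, "ty": 0.08, "tz": 0, "rx": 0, "ry": 0, "rz": 0},
    {"tx": 0.062, "ty": 0.12, "tz": 0, "rx": 0, "ry": 0, "rz": 0},
    {"tx": 0.085, "ty": 0.162, "tz": 0, "rx": 0, "ry": 0, "rz": 0},
    {"tx": 0.105, "ty": 0.2, "tz": 0, "rx": 0, "ry": 0, "rz": 0}
  ],
  "hand": 0.75
}}

```text
t: 0.65
eef_pos: [319.7, -385.1, 207.3]
tool_rot: [0.985, 0.174, -0.0, -0.0]
wrist_force: [1.1, 1.3, 0.4]
gripper_width: 64.3
gripper_force: 0.0
```

>>> {"op": "carry_out", "data": {
  "deltas": [
    {"tx": 0.02, "ty": 0.04, "tz": 0, "rx": 0, "ry": 0, "rz": 0},
    {"tx": 0.04, "ty": 0.08, "tz": 0, "rx": 0, "ry": 0, "rz": 0},
    {"tx": 0.062, "ty": 0.12, "tz": 0, "rx": 0, "ry": 0, "rz": 0},
    {"tx": 0.085, "ty": 0.162, "tz": 0, "rx": 0, "ry": 0, "rz": 0},
    {"tx": 0.105, "ty": 0.2, "tz": 0, "rx": 0, "ry": 0, "rz": 0}
  ]
}}

```text
t: 1.15
eef_pos: [424.8, -185.2, 207.5]
tool_rot: [0.985, 0.174, 0.0, 0.0]
wrist_force: [0.6, 0.2, 0.1]
gripper_width: 64.2
gripper_force: 0.0
```

>>> {"op": "carry_out", "data": {
  "deltas": [
    {"tx": 0.02, "ty": 0.04, "tz": 0, "rx": 0, "ry": 0, "rz": 0},
    {"tx": 0.04, "ty": 0.08, "tz": -0.01, "rx": 0, "ry": 0, "rz": 0},
    {"tx": 0.06, "ty": 0.115, "tz": -0.03, "rx": 0, "ry": 0, "rz": 0},
    {"tx": 0.071, "ty": 0.133, "tz": -0.06, "rx": 0, "ry": 0, "rz": 0},
    {"tx": 0.071, "ty": 0.133, "tz": -0.085, "rx": 0, "ry": 0, "rz": 0}
  ]
}}

```text
t: 1.65
eef_pos: [496.6, -51.8, 121.4]
tool_rot: [0.984, 0.176, 0.001, 0.0]
wrist_force: [-0.1, -0.2, -0.4]
gripper_width: 64.0
gripper_force: 0.0
```

```bash
python3 - <<'E'
from h import *
o=bot.get_obs();print(o['t'],o['eef_pos'],o['gripper_width'],o['wrist_force'])
snap('scene','s2',(200,130,360,260),5)
print(pix('scene',[496,-52.5,90]),pix('scene',o['eef_pos']))
E
```

```text
1.65 [496.58858634 -51.75642336 121.42444826] 64.00613996918594 [-0.05318253 -0.16558816 -0.41152529]
[266.9 219.2] [266.4 209.9]
```

View pics/s2.png

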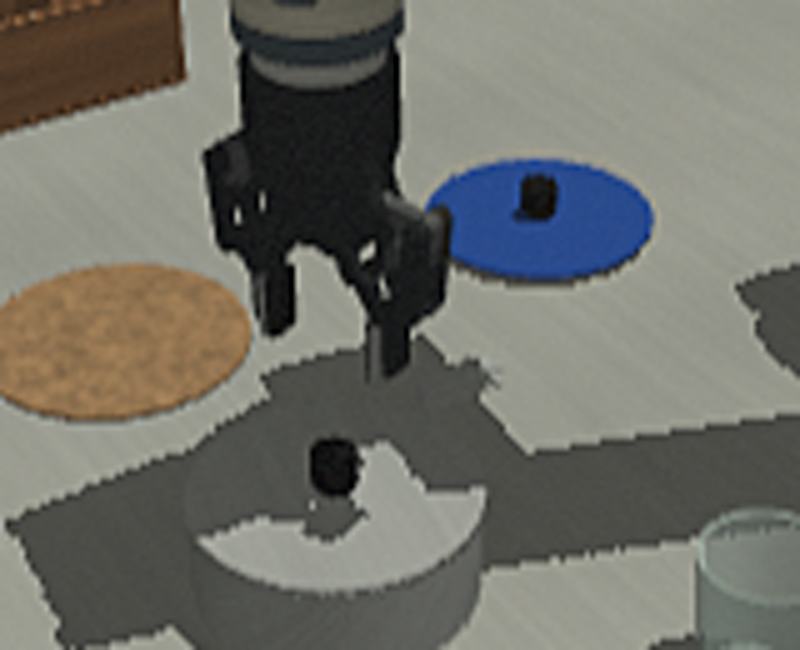

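The gripper is centred over the lid knob: the fingertip midpoint is at about (332,355) in the crop and the knob at (333,465). Descending and gripping.

>>> {"op": "carry_out", "data": {
  "deltas": [
    {"tx": 0, "ty": 0, "tz": -0.015, "rx": 0, "ry": 0, "rz": 0},
    {"tx": 0, "ty": 0, "tz": -0.03, "rx": 0, "ry": 0, "rz": 0},
    {"tx": 0, "ty": 0, "tz": -0.04, "rx": 0, "ry": 0, "rz": 0},
    {"tx": 0, "ty": 0, "tz": -0.045, "rx": 0, "ry": 0, "rz": 0},
    {"tx": 0, "ty": 0, "tz": -0.045, "rx": 0, "ry": 0, "rz": 0}
  ]
}}

```text
t: 2.2
eef_pos: [494.9, -54.3, 77.2]
tool_rot: [0.985, 0.174, -0.0, -0.0]
wrist_force: [-0.4, -1.1, 0.5]
gripper_width: 64.2
gripper_force: 0.0
```

>>> {"op": "carry_out", "data": {
  "deltas": [
    {"tx": 0, "ty": 0, "tz": 0, "rx": 0, "ry": 0, "rz": 0},
    {"tx": 0, "ty": 0, "tz": 0, "rx": 0, "ry": 0, "rz": 0},
    {"tx": 0, "ty": 0, "tz": 0, "rx": 0, "ry": 0, "rz": 0},
    {"tx": 0, "ty": 0, "tz": 0, "rx": 0, "ry": 0, "rz": 0},
    {"tx": 0, "ty": 0, "tz": 0, "rx": 0, "ry": 0, "rz": 0}
  ],
  "hand": 0,
  "squeeze": 40
}}

```text
t: 2.7
eef_pos: [495.3, -54.1, 77.6]
tool_rot: [0.985, 0.174, 0.0, 0.0]
wrist_force: [-0.1, -0.6, 1.0]
gripper_width: -0.4
gripper_force: 0.0
```

It closed on nothing. I'll look before doing anything else.

```bash
python3 - <<'E'
from h import *
o=bot.get_obs();print(o['t'],o['eef_pos'],o['tool_rot'],o['joint_positions'],o['gripper_width'],o['wrist_force'])
snap('scene','s3',(220,150,320,240),5)
snap('top','t3',(220,140,330,240),5)
a=cv2.imread('pics/s3.png')
cv2.imwrite('pics/c3.png',np.hstack([a[:450,:400],cv2.imread('pics/t3_raw.png')[145:235,230:310].repeat(5,0).repeat(5,1)]))
p=o['eef_pos'];print(pix('scene',p),pix('top',p),pix('scene',p-[0,0,11]))
E
```

```text
2.7 [495.34678428 -54.12693112  77.64004856] [9.84738757e-01 1.74038891e-01 2.00983167e-04 6.52301794e-05] [-1.32720962e-01  4.42913697e-01  1.99014923e+00 -4.01496044e-06
  7.08107133e-01  1.08821905e+00] -0.43037582529845786 [-0.11132578 -0.59558997  1.00627173]
[266.9 222.4] [268.4 184.1] [267.1 225.6]
```

View pics/c3.png

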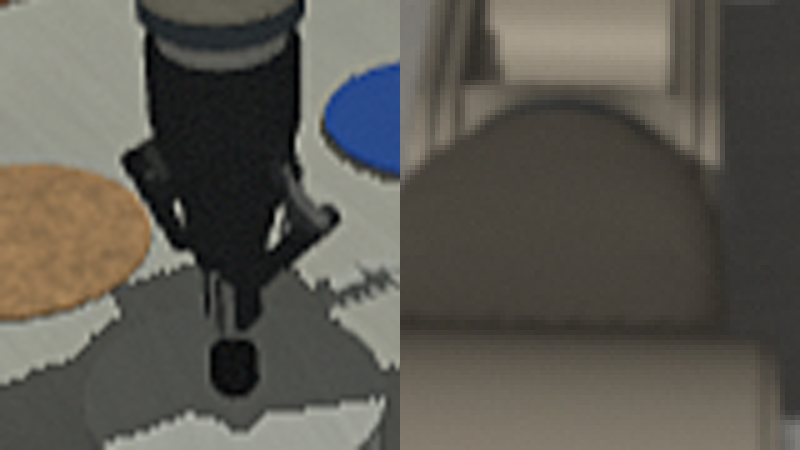

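```bash
python3 - <<'E'
from h import *
print(bot.nose_length,[a for a in dir(bot) if a[0]!='_'])
for p,tip in(([214,-587,207],(372/1.4,110/1.4)),([496.6,-51.8,121.4],(266.4,201)),([495.3,-54.1,77.6],(267.5,214.5))):
    p=np.array(p,float)
    for z in(-11,0,30):print(p,tip,z,pix('scene',p+[0,0,z]))
E
```

```text
11.0 ['Unreachable', 'get_obs', 'nose_length']
[ 214. -587.  207.] (265.7142857142857, 78.57142857142857) -11 [257.6  99.4]
[ 214. -587.  207.] (265.7142857142857, 78.57142857142857) 0 [257.4  96.6]
[ 214. -587.  207.] (265.7142857142857, 78.57142857142857) 30 [257.   88.7]
[496.6 -51.8 121.4] (266.4, 201) -11 [266.6 213.2]
[496.6 -51.8 121.4] (266.4, 201) 0 [266.4 209.9]
[496.6 -51.8 121.4] (266.4, 201) 30 [266.  200.5]
[495.3 -54.1  77.6] (267.5, 214.5) -11 [267.1 225.6]
[495.3 -54.1  77.6] (267.5, 214.5) 0 [266.9 222.4]
[495.3 -54.1  77.6] (267.5, 214.5) 30 [266.6 213.5]
```

The fingertips show about 10 px, or about 37 mm, higher than the reported TCP implies, and the start picture shows the same offset. So the real tips seem to be at z≈104, above the lid knob. I'll reopen and go down in small steps, watching the force.

>>> {"op": "carry_out", "data": {
  "deltas": [
    {"tx": 0, "ty": 0, "tz": 0, "rx": 0, "ry": 0, "rz": 0},
    {"tx": 0, "ty": 0, "tz": 0, "rx": 0, "ry": 0, "rz": 0},
    {"tx": 0, "ty": 0, "tz": 0, "rx": 0, "ry": 0, "rz": 0},
    {"tx": 0, "ty": 0, "tz": -0.002, "rx": 0, "ry": 0, "rz": 0},
    {"tx": 0, "ty": 0, "tz": -0.004, "rx": 0, "ry": 0, "rz": 0}
  ],
  "hand": 0.75
}}

```text
t: 3.3
eef_pos: [495.2, -54.1, 73.3]
tool_rot: [0.985, 0.174, 0.0, 0.0]
wrist_force: [-0.7, -0.3, -0.1]
gripper_width: 64.1
gripper_force: 0.0
```

>>> {"op": "carry_out", "data": {
  "deltas": [
    {"tx": 0, "ty": 0, "tz": -0.002, "rx": 0, "ry": 0, "rz": 0},
    {"tx": 0, "ty": 0, "tz": -0.004, "rx": 0, "ry": 0, "rz": 0},
    {"tx": 0, "ty": 0, "tz": -0.006, "rx": 0, "ry": 0, "rz": 0}
  ]
}}

```text
t: 3.6
eef_pos: [495.1, -54.1, 67.2]
tool_rot: [0.985, 0.174, -0.0, -0.0]
wrist_force: [0.6, -0.6, 0.0]
gripper_width: 63.9
gripper_force: 0.0
```

>>> {"op": "carry_out", "data": {
  "deltas": [
    {"tx": 0, "ty": 0.002, "tz": -0.004, "rx": 0, "ry": 0, "rz": 0},
    {"tx": 0, "ty": 0.002, "tz": -0.008, "rx": 0, "ry": 0, "rz": 0},
    {"tx": 0, "ty": 0.002, "tz": -0.012, "rx": 0, "ry": 0, "rz": 0}
  ]
}}

```text
t: 3.9
eef_pos: [495.1, -52.0, 55.0]
tool_rot: [0.985, 0.174, -0.0, -0.0]
wrist_force: [0.1, 0.1, 1.0]
gripper_width: 64.1
gripper_force: 0.0
```

```bash
python3 - <<'E'
from h import *
o=bot.get_obs();print(o['t'],o['eef_pos'],o['wrist_force'])
snap('scene','s4',(210,150,330,240),6)
E
```

```text
3.9 [495.14537505 -52.03834605  55.0085517 ] [0.11178437 0.06018805 1.03433295]
```

View pics/s4.png

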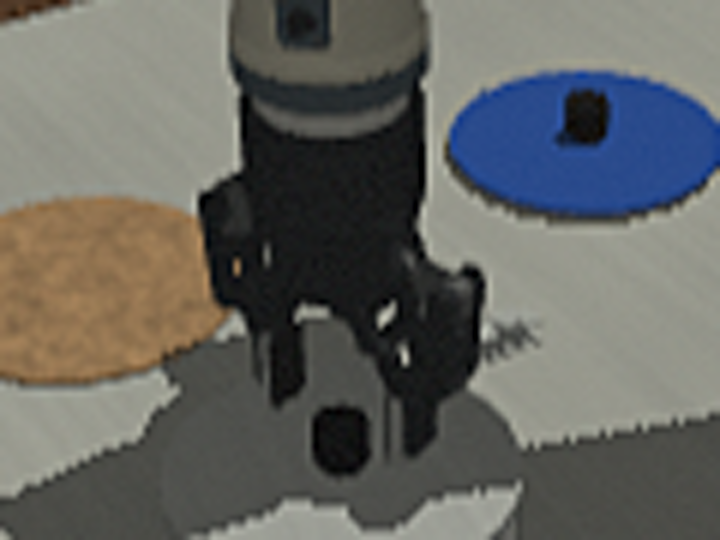

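The tips now straddle the lid knob near its top: the tip midpoint is at about (340,428) and the knob spans rows 405–478. That confirms the roughly 37 mm tool offset is vertical. Going down 13 mm more and gripping.

>>> {"op": "carry_out", "data": {
  "deltas": [
    {"tx": 0, "ty": 0, "tz": -0.005, "rx": 0, "ry": 0, "rz": 0},
    {"tx": 0, "ty": 0, "tz": -0.009, "rx": 0, "ry": 0, "rz": 0},
    {"tx": 0, "ty": 0, "tz": -0.012, "rx": 0, "ry": 0, "rz": 0}
  ]
}}

```text
t: 4.25
eef_pos: [495.1, -52.1, 43.0]
tool_rot: [0.985, 0.174, -0.0, -0.0]
wrist_force: [0.8, -0.0, 0.9]
gripper_width: 63.8
gripper_force: 0.0
```

>>> {"op": "carry_out", "data": {
  "deltas": [
    {"tx": 0, "ty": 0, "tz": 0, "rx": 0, "ry": 0, "rz": 0},
    {"tx": 0, "ty": 0, "tz": 0, "rx": 0, "ry": 0, "rz": 0},
    {"tx": 0, "ty": 0, "tz": 0, "rx": 0, "ry": 0, "rz": 0},
    {"tx": 0, "ty": 0, "tz": 0, "rx": 0, "ry": 0, "rz": 0}
  ],
  "hand": 0,
  "squeeze": 40
}}

```text
t: 4.65
eef_pos: [495.3, -52.2, 43.7]
tool_rot: [0.985, 0.174, 0.0, 0.0]
wrist_force: [-0.4, 0.4, 1.7]
gripper_width: 24.7
gripper_force: 39.2
```

Gripped. Lifting.

>>> {"op": "carry_out", "data": {
  "deltas": [
    {"tx": 0, "ty": 0, "tz": 0.005, "rx": 0, "ry": 0, "rz": 0},
    {"tx": 0, "ty": 0, "tz": 0.02, "rx": 0, "ry": 0, "rz": 0},
    {"tx": 0, "ty": 0, "tz": 0.045, "rx": 0, "ry": 0, "rz": 0},
    {"tx": 0, "ty": 0, "tz": 0.07, "rx": 0, "ry": 0, "rz": 0},
    {"tx": 0, "ty": 0, "tz": 0.085, "rx": 0, "ry": 0, "rz": 0}
  ]
}}

```text
t: 5.15
eef_pos: [495.8, -52.2, 130.3]
tool_rot: [0.985, 0.174, 0.001, 0.0]
wrist_force: [0.6, 0.0, -0.4]
gripper_width: 24.8
gripper_force: 39.4
```

>>> {"op": "carry_out", "data": {
  "deltas": [
    {"tx": 0.001, "ty": -0.025, "tz": 0, "rx": 0, "ry": 0, "rz": 0},
    {"tx": 0.002, "ty": -0.06, "tz": 0, "rx": 0, "ry": 0, "rz": 0},
    {"tx": 0.003, "ty": -0.1, "tz": 0, "rx": 0, "ry": 0, "rz": 0},
    {"tx": 0.004, "ty": -0.14, "tz": 0, "rx": 0, "ry": 0, "rz": 0},
    {"tx": 0.005, "ty": -0.18, "tz": 0, "rx": 0, "ry": 0, "rz": 0}
  ]
}}

```text
t: 5.65
eef_pos: [499.9, -233.6, 128.7]
tool_rot: [0.985, 0.174, 0.0, -0.0]
wrist_force: [-0.5, 0.4, -1.1]
gripper_width: 24.6
gripper_force: 39.5
```

>>> {"op": "carry_out", "data": {
  "deltas": [
    {"tx": 0, "ty": -0.04, "tz": -0.01, "rx": 0, "ry": 0, "rz": 0},
    {"tx": 0, "ty": -0.075, "tz": -0.03, "rx": 0, "ry": 0, "rz": 0},
    {"tx": 0, "ty": -0.1, "tz": -0.055, "rx": 0, "ry": 0, "rz": 0},
    {"tx": 0, "ty": -0.1, "tz": -0.08, "rx": 0, "ry": 0, "rz": 0},
    {"tx": 0, "ty": -0.1, "tz": -0.1, "rx": 0, "ry": 0, "rz": 0}
  ]
}}

```text
t: 6.15
eef_pos: [499.4, -332.8, 27.1]
tool_rot: [0.985, 0.173, -0.0, -0.0]
wrist_force: [-1.2, 0.5, -1.4]
gripper_width: 24.3
gripper_force: 39.6
```

```bash
python3 - <<'E'
from h import *
o=bot.get_obs();print(o['t'],o['eef_pos'],o['wrist_force'],o['gripper_width'])
snap('scene','s5',(180,130,340,250),5)
# tin interior
snap('top','t5');im=cv2.imread('pics/t5_raw.png')[140:230,220:320]
cv2.imwrite('pics/c5.png',np.hstack([cv2.imread('pics/s5.png')[:500,:400],cv2.resize(im[:,10:90],(400,450),interpolation=cv2.INTER_CUBIC).__class__(0) if 0 else cv2.copyMakeBorder(cv2.resize(im[:,10:90],(400,450),interpolation=cv2.INTER_CUBIC),0,50,0,0,cv2.BORDER_CONSTANT)]))
E
```

```text
6.15 [ 499.37774776 -332.83178537   27.08116529] [-1.20662976  0.45059941 -1.37198565] 24.32973244966868
```

View pics/c5.png

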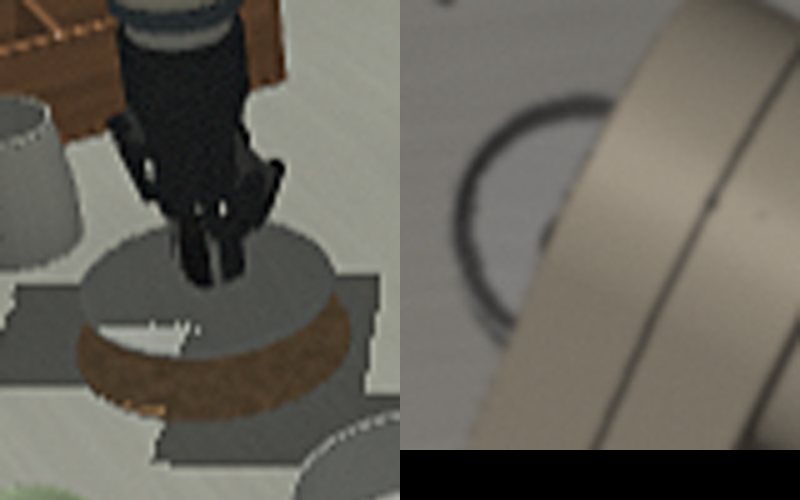

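The lid is held level over the mat, about 33 mm above it. Lowering, with slow last steps.

>>> {"op": "carry_out", "data": {
  "deltas": [
    {"tx": 0, "ty": 0, "tz": -0.01, "rx": 0, "ry": 0, "rz": 0},
    {"tx": 0, "ty": 0, "tz": -0.02, "rx": 0, "ry": 0, "rz": 0},
    {"tx": 0, "ty": 0, "tz": -0.026, "rx": 0, "ry": 0, "rz": 0},
    {"tx": 0, "ty": 0, "tz": -0.029, "rx": 0, "ry": 0, "rz": 0},
    {"tx": 0, "ty": 0, "tz": -0.0305, "rx": 0, "ry": 0, "rz": 0}
  ]
}}

```text
t: 6.75
eef_pos: [500.3, -332.0, -2.1]
tool_rot: [0.985, 0.174, 0.0, 0.0]
wrist_force: [0.6, 0.1, -1.1]
gripper_width: 24.9
gripper_force: 39.6
```

>>> {"op": "carry_out", "data": {
  "deltas": [
    {"tx": 0, "ty": 0, "tz": -0.001, "rx": 0, "ry": 0, "rz": 0},
    {"tx": 0, "ty": 0, "tz": -0.002, "rx": 0, "ry": 0, "rz": 0},
    {"tx": 0, "ty": 0, "tz": -0.002, "rx": 0, "ry": 0, "rz": 0}
  ]
}}

```text
t: 7.05
eef_pos: [500.3, -332.2, -3.9]
tool_rot: [0.985, 0.174, 0.0, 0.0]
wrist_force: [0.1, 0.1, -0.3]
gripper_width: 24.6
gripper_force: 39.6
```

>>> {"op": "carry_out", "data": {
  "deltas": [
    {"tx": 0, "ty": 0, "tz": -0.001, "rx": 0, "ry": 0, "rz": 0},
    {"tx": 0, "ty": 0, "tz": -0.001, "rx": 0, "ry": 0, "rz": 0}
  ]
}}

```text
t: 7.25
eef_pos: [500.2, -332.1, -5.1]
tool_rot: [0.985, 0.174, 0.0, -0.0]
wrist_force: [0.4, 0.0, -0.4]
gripper_width: 24.5
gripper_force: 39.6
```

>>> {"op": "carry_out", "data": {
  "deltas": [
    {"tx": 0, "ty": 0, "tz": -0.001, "rx": 0, "ry": 0, "rz": 0},
    {"tx": 0, "ty": 0, "tz": -0.001, "rx": 0, "ry": 0, "rz": 0}
  ]
}}

```text
t: 7.45
eef_pos: [500.2, -332.1, -6.1]
tool_rot: [0.985, 0.174, -0.0, -0.0]
wrist_force: [-0.3, -0.1, -2.3]
gripper_width: 24.6
gripper_force: 39.6
```

>>> {"op": "carry_out", "data": {
  "deltas": [
    {"tx": 0, "ty": 0, "tz": -0.001, "rx": 0, "ry": 0, "rz": 0},
    {"tx": 0, "ty": 0, "tz": -0.001, "rx": 0, "ry": 0, "rz": 0}
  ]
}}

```text
t: 7.65
eef_pos: [500.2, -332.1, -6.3]
tool_rot: [0.985, 0.174, -0.0, -0.0]
wrist_force: [-3.1, 2.1, 6.8]
gripper_width: 24.4
gripper_force: 40.4
```

>>> {"op": "carry_out", "data": {
  "deltas": [
    {"tx": 0, "ty": 0, "tz": -0.001, "rx": 0, "ry": 0, "rz": 0},
    {"tx": 0, "ty": 0, "tz": -0.001, "rx": 0, "ry": 0, "rz": 0}
  ]
}}

```text
t: 7.85
eef_pos: [500.2, -332.1, -6.4]
tool_rot: [0.985, 0.174, -0.0, -0.0]
wrist_force: [-3.8, 3.4, 16.9]
gripper_width: 24.4
gripper_force: 41.3
```

Contact at -6.4, as predicted. Easing off and releasing.

>>> {"op": "carry_out", "data": {
  "deltas": [
    {"tx": 0, "ty": 0, "tz": 0.0018, "rx": 0, "ry": 0, "rz": 0},
    {"tx": 0, "ty": 0, "tz": 0.0018, "rx": 0, "ry": 0, "rz": 0}
  ]
}}

```text
t: 8.05
eef_pos: [500.4, -332.3, -6.0]
tool_rot: [0.985, 0.174, 0.0, 0.0]
wrist_force: [0.0, 0.6, -1.4]
gripper_width: 24.7
gripper_force: 39.5
```

>>> {"op": "carry_out", "data": {
  "deltas": [
    {"tx": 0, "ty": 0, "tz": 0, "rx": 0, "ry": 0, "rz": 0},
    {"tx": 0, "ty": 0, "tz": 0, "rx": 0, "ry": 0, "rz": 0},
    {"tx": 0, "ty": 0, "tz": 0, "rx": 0, "ry": 0, "rz": 0}
  ],
  "hand": 0.75
}}

```text
t: 8.35
eef_pos: [500.2, -332.1, -6.4]
tool_rot: [0.985, 0.174, -0.0, -0.0]
wrist_force: [0.0, 0.4, 0.2]
gripper_width: 64.2
gripper_force: 0.0
```

>>> {"op": "carry_out", "data": {
  "deltas": [
    {"tx": 0, "ty": 0, "tz": 0.03, "rx": 0, "ry": 0, "rz": 0},
    {"tx": 0, "ty": 0, "tz": 0.07, "rx": 0, "ry": 0, "rz": 0},
    {"tx": 0, "ty": 0, "tz": 0.12, "rx": 0, "ry": 0, "rz": 0},
    {"tx": -0.03, "ty": -0.03, "tz": 0.14, "rx": 0, "ry": 0, "rz": 0},
    {"tx": -0.06, "ty": -0.06, "tz": 0.14, "rx": 0, "ry": 0, "rz": 0}
  ]
}}

```text
t: 8.85
eef_pos: [442.3, -394.0, 137.9]
tool_rot: [0.984, 0.175, 0.002, 0.003]
wrist_force: [-0.1, -0.7, 0.1]
gripper_width: 64.3
gripper_force: 0.0
```

>>> {"op": "carry_out", "data": {
  "deltas": [
    {"tx": -0.02, "ty": -0.04, "tz": 0, "rx": 0, "ry": 0, "rz": 0},
    {"tx": -0.04, "ty": -0.08, "tz": 0, "rx": 0, "ry": 0, "rz": 0},
    {"tx": -0.05, "ty": -0.1, "tz": 0, "rx": 0, "ry": 0, "rz": 0}
  ]
}}

```text
t: 9.15
eef_pos: [388.6, -495.1, 134.0]
tool_rot: [0.985, 0.173, 0.0, 0.001]
wrist_force: [0.9, 0.5, 0.4]
gripper_width: 64.2
gripper_force: 0.0
```

```bash
python3 - <<'E'
from h import *
o=bot.get_obs();print(o['t'],o['eef_pos'],o['wrist_force'],o['gripper_width'])
snap('scene','s6');snap('top','t6')
f=lambda im,x,y,w,h,k:cv2.resize(im[y:y+h,x:x+w],(w*k,h*k),interpolation=cv2.INTER_CUBIC)
t=cv2.imread('pics/t6_raw.png');s=cv2.imread('pics/s6_raw.png')
cv2.imwrite('pics/c6.png',np.vstack([np.hstack([f(t,248,163,40,40,10),f(s,236,201,60,60,7)[:400,:400]]),f(s,185,150,160,40,5)]))
E
```

```text
9.15 [ 388.55430696 -495.14336911  134.02247851] [0.89696899 0.45215137 0.37305937] 64.20296808508024
```

View pics/c6.png

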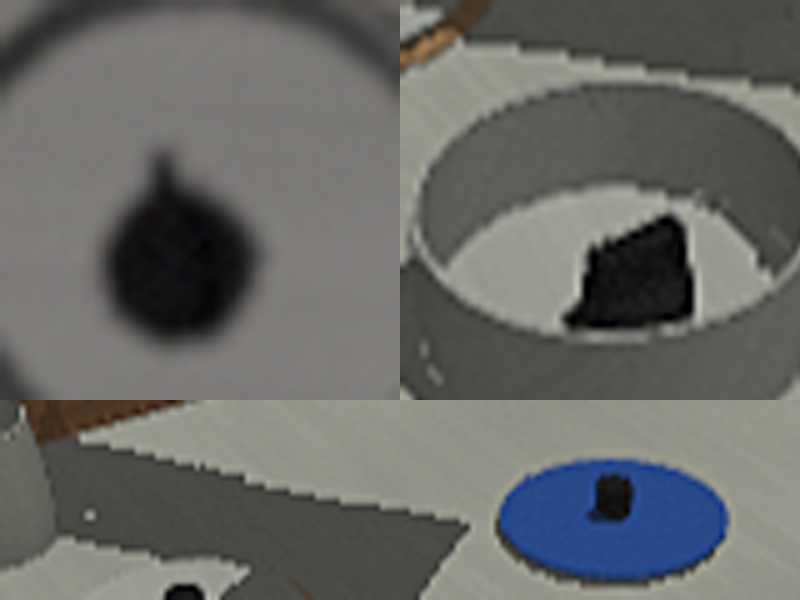

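The lid is on the mat. The steam knob stands in the tin with its skirt centre at about (182,265) in the left crop and the pointer tip at about (163,155). I'll work out its pose numerically.

```bash
python3 - <<'E'
from h import *
from scipy.optimize import minimize
c=ray('top',265.75,189.05,18);e=ray('top',263.85,178.05,10);e2=ray('scene',167/7+236-.4,322/7+201-.4,8)
b1=ray('scene',205/7+235.6,248/7+200.6,43);b2=ray('scene',280/7+235.6,220/7+200.6,43)
print(c,e,e2,b1,b2)
for a,b in((c,e),(c,e2),(b2,b1)):
    d=(b-a)[:2];print(np.hypot(*d),np.degrees(np.arctan2(d[1],d[0])))
# silhouette fit in both cameras
def sil(n,x,y,yaw,shape):
    m=np.zeros((shape[0]*4,shape[1]*4),np.uint8);C,S=np.cos(yaw),np.sin(yaw);R=np.array([[C,-S],[S,C]])
    a=np.linspace(0,2*np.pi,48)
    P=[np.c_[22.5*np.cos(a),22.5*np.sin(a)],np.array([[20,6],[20,-6],[-20,-6],[-20,6]]),np.array([[0,3],[0,-3],[34,-3],[34,3]])]
    for p,(z0,z1) in zip(P,((3,21),(21,43),(3,9))):
        q=p@R.T+[x,y]
        uv=np.array([pix(n,[*w,z]) for z in(z0,z1) for w in q])
        h=cv2.convexHull(((uv+.5)*4).astype(np.int32)); cv2.fillConvexPoly(m,h,255)
    return cv2.resize(m,(shape[1],shape[0]),interpolation=cv2.INTER_AREA)/255.
import h
_c={n:cams.camera_info(n) for n in('top','scene')}
def pixf(n,p):
    q=np.array(_c[n]['world_to_cam'])@np.r_[p,1.];q=np.array(_c[n]['K'])@q[:3];return q[:2]/q[2]
pix=pixf
t=cv2.cvtColor(cv2.imread('pics/t6_raw.png'),6).astype(float);s=cv2.cvtColor(cv2.imread('pics/s6_raw.png'),6).astype(float)
for n,im,(x0,y0,x1,y1),bg in(('top',t,(253,174,279,204),None),('scene',s,(255,226,282,248),None)):
    w=im[y0:y1,x0:x1];bg=np.median(w[w>90]) if (w>90).any() else w.max();obs=np.clip((bg-w)/(bg-20),0,1)
    obs=(obs>.55).astype(float)
    best=None
    def cost(p):
        return np.abs(cv2.GaussianBlur(sil(n,p[0],p[1],p[2],im.shape),(0,0),.7)[y0:y1,x0:x1]-cv2.GaussianBlur(obs,(0,0),.7)).sum()
    for yaw in np.radians([-40,-20,0,20]):
        r=minimize(cost,[c[0],c[1],yaw],method='Nelder-Mead',options=dict(initial_simplex=[[c[0],c[1],yaw],[c[0]+4,c[1],yaw],[c[0],c[1]+4,yaw],[c[0],c[1],yaw+.2]],maxiter=120))
        if best is None or r.fun<best.fun:best=r
    print(n,bg,best.x[:2].round(1),np.degrees(best.x[2]).round(1),best.fun,obs.sum())
E
```

```text
[494.6 -45.   18. ] [529.8 -42.6  10. ] [524.3 -50.3   8. ] [508.9 -44.5  43. ] [475.7 -42.9  43. ]
35.28172331391985 3.900493742381896
30.16918958142555 -10.11799460385912
33.23853185686755 -2.7591076586202767
top 122.0 [496.5 -44.1] 5.4 36.0846040255425 178.0
scene 154.0 [497.3 -42.2] 0.5 49.1320873058432 249.0
```

Knob at about (496.5,-44), with yaw about +3°. I'll grasp at tool yaw 183°, which ends at 154° over the spindle and keeps the last joint well inside its range. So the move turns the tool +163° on the way.

>>> {"op": "carry_out", "data": {
  "deltas": [
    {"tx": 0.005, "ty": 0.022, "tz": 0, "rx": 0, "ry": 0, "rz": 8.2},
    {"tx": 0.011, "ty": 0.045, "tz": 0, "rx": 0, "ry": 0, "rz": 16.4},
    {"tx": 0.016, "ty": 0.067, "tz": 0, "rx": 0, "ry": 0, "rz": 24.6},
    {"tx": 0.021, "ty": 0.09, "tz": 0, "rx": 0, "ry": 0, "rz": 32.8},
    {"tx": 0.027, "ty": 0.112, "tz": 0, "rx": 0, "ry": 0, "rz": 41}
  ],
  "hand": 0.38
}}

```text
t: 9.75
eef_pos: [417.5, -377.9, 133.5]
tool_rot: [0.86, 0.511, 0.0, -0.0]
wrist_force: [-0.3, -0.1, -0.5]
gripper_width: 32.7
gripper_force: 0.0
```

>>> {"op": "carry_out", "data": {
  "deltas": [
    {"tx": 0.005, "ty": 0.022, "tz": 0, "rx": 0, "ry": 0, "rz": 8.2},
    {"tx": 0.011, "ty": 0.045, "tz": 0, "rx": 0, "ry": 0, "rz": 16.4},
    {"tx": 0.016, "ty": 0.067, "tz": 0, "rx": 0, "ry": 0, "rz": 24.6},
    {"tx": 0.021, "ty": 0.09, "tz": 0, "rx": 0, "ry": 0, "rz": 32.8},
    {"tx": 0.027, "ty": 0.112, "tz": 0, "rx": 0, "ry": 0, "rz": 41}
  ]
}}

```text
t: 10.25
eef_pos: [444.2, -265.9, 133.6]
tool_rot: [0.626, 0.779, 0.0, -0.0]
wrist_force: [0.6, 0.2, -0.5]
gripper_width: 32.2
gripper_force: 0.0
```

>>> {"op": "carry_out", "data": {
  "deltas": [
    {"tx": 0.005, "ty": 0.022, "tz": 0, "rx": 0, "ry": 0, "rz": 8.2},
    {"tx": 0.011, "ty": 0.045, "tz": 0, "rx": 0, "ry": 0, "rz": 16.4},
    {"tx": 0.016, "ty": 0.067, "tz": 0, "rx": 0, "ry": 0, "rz": 24.6},
    {"tx": 0.021, "ty": 0.09, "tz": 0, "rx": 0, "ry": 0, "rz": 32.8},
    {"tx": 0.026, "ty": 0.112, "tz": 0, "rx": 0, "ry": 0, "rz": 41}
  ]
}}

```text
t: 10.75
eef_pos: [470.1, -154.0, 133.6]
tool_rot: [0.314, 0.95, 0.0, -0.0]
wrist_force: [-0.7, 0.1, -0.1]
gripper_width: 32.7
gripper_force: 0.0
```

>>> {"op": "carry_out", "data": {
  "deltas": [
    {"tx": 0.005, "ty": 0.022, "tz": 0, "rx": 0, "ry": 0, "rz": 8.2},
    {"tx": 0.011, "ty": 0.045, "tz": 0, "rx": 0, "ry": 0, "rz": 16.4},
    {"tx": 0.016, "ty": 0.067, "tz": -0.02, "rx": 0, "ry": 0, "rz": 24.6},
    {"tx": 0.021, "ty": 0.09, "tz": -0.035, "rx": 0, "ry": 0, "rz": 32.8},
    {"tx": 0.026, "ty": 0.112, "tz": -0.05, "rx": 0, "ry": 0, "rz": 40}
  ]
}}

```text
t: 11.25
eef_pos: [495.9, -42.1, 83.2]
tool_rot: [-0.03, 1.0, 0.0, -0.0]
wrist_force: [0.6, -0.1, -0.1]
gripper_width: 32.1
gripper_force: 0.0
```

```bash
python3 - <<'E'
from h import *
o=bot.get_obs();q=o['tool_rot'];print(o['t'],o['eef_pos'],q,np.degrees(2*np.arctan2(q[1],q[0])),o['joint_positions'],o['gripper_width'])
snap('scene','s7',(215,165,315,255),8)
E
```

```text
11.25 [495.88747974 -42.11894941  83.20601347] [-2.98301383e-02  9.99554973e-01  1.18796621e-04 -7.18827861e-05] 183.41878924351622 [-1.08787391e-01  4.32413842e-01  1.98884077e+00  3.26551131e-04
  7.20513290e-01 -1.73949826e+00] 32.12862980003842
```

View pics/s7.png

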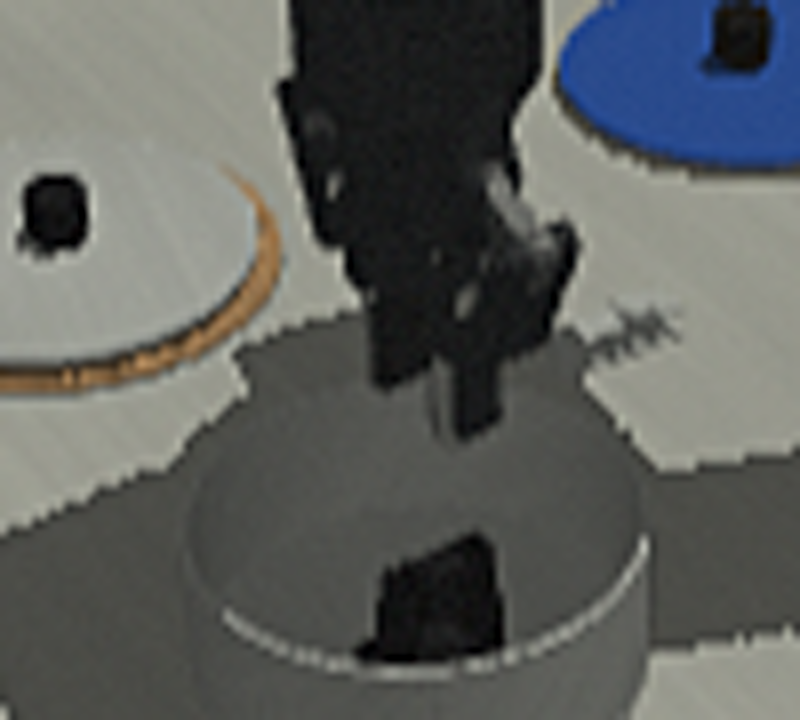

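All 10 pictures are used. This one shows the open tips centred over the grip bar (column 435 against 440), and the offset stayed vertical after the half turn. The lid lies on the mat. Descending to feel for the skirt.

>>> {"op": "carry_out", "data": {
  "deltas": [
    {"tx": 0, "ty": 0, "tz": -0.02, "rx": 0, "ry": 0, "rz": 0},
    {"tx": 0, "ty": 0, "tz": -0.045, "rx": 0, "ry": 0, "rz": 0},
    {"tx": 0, "ty": 0, "tz": -0.06, "rx": 0, "ry": 0, "rz": 0},
    {"tx": 0, "ty": 0, "tz": -0.066, "rx": 0, "ry": 0, "rz": 0},
    {"tx": 0, "ty": 0, "tz": -0.07, "rx": 0, "ry": 0, "rz": 0}
  ]
}}

```text
t: 11.8
eef_pos: [495.9, -43.7, 13.5]
tool_rot: [-0.027, 1.0, 0.0, -0.0]
wrist_force: [-0.2, -0.3, 0.1]
gripper_width: 32.3
gripper_force: 0.0
```

>>> {"op": "carry_out", "data": {
  "deltas": [
    {"tx": 0, "ty": 0, "tz": -0.003, "rx": 0, "ry": 0, "rz": 0},
    {"tx": 0, "ty": 0, "tz": -0.006, "rx": 0, "ry": 0, "rz": 0},
    {"tx": 0, "ty": 0, "tz": -0.009, "rx": 0, "ry": 0, "rz": 0}
  ]
}}

```text
t: 12.1
eef_pos: [496.7, -44.2, 5.1]
tool_rot: [-0.026, 1.0, -0.0, 0.001]
wrist_force: [0.0, 0.3, -0.3]
gripper_width: 32.5
gripper_force: 0.0
```

>>> {"op": "carry_out", "data": {
  "deltas": [
    {"tx": 0, "ty": 0, "tz": -0.0015, "rx": 0, "ry": 0, "rz": 0},
    {"tx": 0, "ty": 0, "tz": -0.003, "rx": 0, "ry": 0, "rz": 0}
  ]
}}

```text
t: 12.3
eef_pos: [496.3, -44.2, 1.8]
tool_rot: [-0.026, 1.0, -0.0, 0.0]
wrist_force: [-0.2, 0.3, -0.1]
gripper_width: 32.2
gripper_force: 0.0
```

>>> {"op": "carry_out", "data": {
  "deltas": [
    {"tx": 0, "ty": 0, "tz": -0.0015, "rx": 0, "ry": 0, "rz": 0},
    {"tx": 0, "ty": 0, "tz": -0.003, "rx": 0, "ry": 0, "rz": 0}
  ]
}}

```text
t: 12.5
eef_pos: [496.3, -44.1, -1.3]
tool_rot: [-0.027, 1.0, -0.0, 0.0]
wrist_force: [-0.1, -0.3, -0.1]
gripper_width: 32.3
gripper_force: 0.0
```

>>> {"op": "carry_out", "data": {
  "deltas": [
    {"tx": 0, "ty": 0, "tz": -0.001, "rx": 0, "ry": 0, "rz": 0},
    {"tx": 0, "ty": 0, "tz": -0.002, "rx": 0, "ry": 0, "rz": 0}
  ]
}}

```text
t: 12.7
eef_pos: [496.2, -44.1, -3.4]
tool_rot: [-0.027, 1.0, -0.0, 0.0]
wrist_force: [-1.3, 0.3, 0.4]
gripper_width: 32.5
gripper_force: 0.0
```

>>> {"op": "carry_out", "data": {
  "deltas": [
    {"tx": 0, "ty": 0, "tz": -0.001, "rx": 0, "ry": 0, "rz": 0},
    {"tx": 0, "ty": 0, "tz": -0.002, "rx": 0, "ry": 0, "rz": 0}
  ]
}}

```text
t: 12.9
eef_pos: [496.3, -44.1, -3.7]
tool_rot: [-0.027, 1.0, 0.0, -0.0]
wrist_force: [-8.9, 0.6, 38.0]
gripper_width: 32.7
gripper_force: 19.1
```

Skirt felt at TCP z = -3.6. Backing off 3 mm clear of it, then pinching the bar.

>>> {"op": "carry_out", "data": {
  "deltas": [
    {"tx": 0, "ty": 0, "tz": 0.003, "rx": 0, "ry": 0, "rz": 0},
    {"tx": 0, "ty": 0, "tz": 0.0045, "rx": 0, "ry": 0, "rz": 0}
  ]
}}

```text
t: 13.1
eef_pos: [496.4, -44.1, -0.4]
tool_rot: [-0.027, 1.0, -0.0, 0.0]
wrist_force: [-0.3, 0.3, -0.1]
gripper_width: 32.7
gripper_force: 0.0
```

>>> {"op": "carry_out", "data": {
  "deltas": [
    {"tx": 0, "ty": 0, "tz": 0, "rx": 0, "ry": 0, "rz": 0},
    {"tx": 0, "ty": 0, "tz": 0, "rx": 0, "ry": 0, "rz": 0},
    {"tx": 0, "ty": 0, "tz": 0, "rx": 0, "ry": 0, "rz": 0}
  ],
  "hand": 0,
  "squeeze": 50
}}

```text
t: 13.4
eef_pos: [496.4, -44.2, -0.7]
tool_rot: [-0.027, 1.0, -0.0, 0.0]
wrist_force: [-0.9, 0.6, 4.4]
gripper_width: 11.0
gripper_force: 49.8
```

Bar gripped. Lifting out of the tin.

>>> {"op": "carry_out", "data": {
  "deltas": [
    {"tx": 0, "ty": 0, "tz": 0.01, "rx": 0, "ry": 0, "rz": 0},
    {"tx": 0, "ty": 0, "tz": 0.04, "rx": 0, "ry": 0, "rz": 0},
    {"tx": 0, "ty": 0, "tz": 0.08, "rx": 0, "ry": 0, "rz": 0},
    {"tx": 0, "ty": 0, "tz": 0.125, "rx": 0, "ry": 0, "rz": 0},
    {"tx": 0, "ty": 0, "tz": 0.155, "rx": 0, "ry": 0, "rz": 0}
  ]
}}

```text
t: 13.9
eef_pos: [496.8, -44.2, 157.2]
tool_rot: [-0.027, 1.0, -0.0, 0.001]
wrist_force: [1.0, -0.4, -0.4]
gripper_width: 10.8
gripper_force: 49.1
```

>>> {"op": "carry_out", "data": {
  "deltas": [
    {"tx": 0.004, "ty": 0.025, "tz": 0, "rx": 0, "ry": 0, "rz": -3},
    {"tx": 0.01, "ty": 0.06, "tz": 0, "rx": 0, "ry": 0, "rz": -6},
    {"tx": 0.016, "ty": 0.1, "tz": 0, "rx": 0, "ry": 0, "rz": -9},
    {"tx": 0.021, "ty": 0.14, "tz": 0, "rx": 0, "ry": 0, "rz": -12},
    {"tx": 0.027, "ty": 0.18, "tz": 0, "rx": 0, "ry": 0, "rz": -15}
  ]
}}

```text
t: 14.4
eef_pos: [522.9, 137.3, 154.6]
tool_rot: [0.105, 0.994, -0.0, -0.0]
wrist_force: [1.2, -0.9, -0.7]
gripper_width: 11.1
gripper_force: 49.1
```

>>> {"op": "carry_out", "data": {
  "deltas": [
    {"tx": 0.005, "ty": 0.04, "tz": 0, "rx": 0, "ry": 0, "rz": -3},
    {"tx": 0.011, "ty": 0.08, "tz": 0, "rx": 0, "ry": 0, "rz": -6},
    {"tx": 0.017, "ty": 0.115, "tz": 0, "rx": 0, "ry": 0, "rz": -9},
    {"tx": 0.022, "ty": 0.14, "tz": 0, "rx": 0, "ry": 0, "rz": -12},
    {"tx": 0.024, "ty": 0.1555, "tz": 0, "rx": 0, "ry": 0, "rz": -14}
  ]
}}

```text
t: 14.9
eef_pos: [547.2, 293.5, 154.4]
tool_rot: [0.225, 0.974, 0.0, 0.0]
wrist_force: [0.5, -0.4, -1.3]
gripper_width: 11.0
gripper_force: 49.0
```

>>> {"op": "carry_out", "data": {
  "deltas": [
    {"tx": 0, "ty": 0, "tz": -0.01, "rx": 0, "ry": 0, "rz": 0},
    {"tx": 0, "ty": 0, "tz": -0.02, "rx": 0, "ry": 0, "rz": 0},
    {"tx": 0, "ty": 0, "tz": -0.025, "rx": 0, "ry": 0, "rz": 0},
    {"tx": 0, "ty": 0, "tz": -0.025, "rx": 0, "ry": 0, "rz": 0}
  ]
}}

```text
t: 15.3
eef_pos: [546.2, 289.8, 127.7]
tool_rot: [0.225, 0.974, -0.001, -0.001]
wrist_force: [0.5, -0.5, 0.2]
gripper_width: 10.6
gripper_force: 49.0
```

```bash
cat > fit.py <<'E'
from h import *
from scipy.optimize import minimize
_c={n:cams.camera_info(n) for n in('top','scene')}
def pr(n,P):
    q=np.c_[P,np.ones(len(P))]@np.array(_c[n]['world_to_cam']).T;q=q[:,:3]@np.array(_c[n]['K']).T;return q[:,:2]/q[:,2:]
def sil(n,parts,x,y,yaw,shape):
    m=np.zeros((shape[0]*8,shape[1]*8),np.uint8);C,S=np.cos(yaw),np.sin(yaw);R=np.array([[C,-S],[S,C]])
    for p,z0,z1 in parts:
        q=p@R.T+[x,y];uv=pr(n,np.vstack([np.c_[q,np.full(len(q),z)] for z in(z0,z1)]))
        cv2.fillConvexPoly(m,cv2.convexHull(((uv+.5)*8).round().astype(np.int32)),255)
    return cv2.resize(m,(shape[1],shape[0]),interpolation=cv2.INTER_AREA)/255.
a=np.linspace(0,2*np.pi,48);circ=lambda r:np.c_[r*np.cos(a),r*np.sin(a)]
rect=lambda x0,x1,h:np.array([[x0,h],[x0,-h],[x1,-h],[x1,h]],float)
def fit(n,im,box,parts,p0,thr,bg):
    x0,y0,x1,y1=box;g=cv2.cvtColor(im,6).astype(float)[y0:y1,x0:x1];obs=(g<thr).astype(float)
    B=lambda w:cv2.GaussianBlur(w,(0,0),.7)
    f=lambda p:((B(sil(n,parts,p[0],p[1],p[2],im.shape[:2])[y0:y1,x0:x1])-B(obs))**2).sum()
    best=None
    for dy in np.radians([-15,0,15]):
        s=np.array([p0[0],p0[1],np.radians(p0[2])+dy])
        r=minimize(f,s,method='Nelder-Mead',options=dict(initial_simplex=[s,s+[5,0,0],s+[0,5,0],s+[0,0,.2]],maxiter=150))
        if best is None or r.fun<best.fun:best=r
    return best.x[:2].round(1),np.degrees(best.x[2]).round(1),round(best.fun,1),obs.sum()
E
python3 - <<'E'
from fit import *
o=bot.get_obs();q=o['tool_rot'];print(o['t'],o['eef_pos'],np.degrees(2*np.arctan2(q[1],q[0])),o['wrist_force'],o['gripper_width'])
snap('scene','s8');snap('top','t8')
col=[(circ(19),90,98),(rect(0,33,3),90,95)]
for n,f,box in(('top','t0',(134,163,154,188)),('scene','s0',(314,304,346,328))):
    im=cv2.imread(f'pics/{f}_raw.png')
    for thr in(75,95,110):print(n,thr,*fit(n,im,box,col,(547,291,-26),thr,0))
s=cv2.imread('pics/s8_raw.png');u,v=pix('scene',o['eef_pos']).astype(int);print(u,v)
g=cv2.cvtColor(s,6)[v-22:v+26:2,u-26:u+28:2];print('\n'.join(' '.join('%3d'%k for k in r) for r in g))
E
```

```text
15.3 [546.20327425 289.81769393 127.71389189] 154.00432346122312 [ 0.45607376 -0.51830201  0.23186777] 10.565115595611736
top 75 [547.5 291.8] -24.4 22.3 115.0
top 95 [547.1 291.9] -23.8 7.3 142.0
top 110 [547.7 292. ] -25.8 1.9 165.0
scene 75 [548.5 292.7] -26.8 41.9 231.0
scene 95 [548.7 292.9] -27.4 24.6 260.0
scene 110 [548.4 292.4] -26.4 12.9 282.0
334 302
 78  82  79  77  65 163 156 156 159 157 169  22  21  29  26  62  88  41  79 134 141  92  90 113 157 158 158
 76  79  79  76  59 163 157 154 158 158 174  12  25  28  24  25  36  47  53 114 119  96  62  50 163 158 157
 76  77  77  74 172 163 161 157 153 157 180  15  25  26  23  24  28  67  52  98  86  80  37  30 171 159 157
 77  78  75  60 165 157 161 162 161 132  85  13  33  24  22  21  23  39  30  65  57  59  26   5 162 159 158
 77  75  73 172 161 162 162 156 149   9  13  12  76  23  25  25  27  25  28  41  40  21  72 160 190 151 158
 79  77  66 169 161 150 104  88 103  15  22  16  87  20  22  22  28  24  24  20  13 107 210 195 194 176 150
 77  79  94 140  80  90  92  93  73  10  18   8  86  22  22  25  25  34  17   3 162 201 
[... 1155 characters left out ...]
  86  33  81  65 197 186 191 194 192 187 191 189 188
 95  96  99  96  98  43  33  34  37  38  43  43  36  86  79  29  77  66 204 189 191 196 190 188 189 191 190
 96  95  97  98  99  36  39  37  46  37  41  41  41  34  32  85  75  58 199 191 192 193 191 190 193 194 194
 93  95  95  95  94  90 102  99 103  37  38  42  63  56  80  78  70  71 198 193 192 192 193 194 199 181 171
 97  94  96  94  95  94  92  93  94  94  37  29  52  63  63  33  75 206 195 191 190 193 195 182 133 124 143
 97  97  96  95  97  94  96  96  93 220 206 146 146 108 106 161 198 195 192 195 200 179 139 132 150 149 150
 97  96  95  98  96  97  97  96  95  75 199 196 198 201 202 197 196 201 177 170 112 141 153 150 149 152 152
```

Numerically the scene view shows the knob above the spindle, both pointers lined up. I'll hold one step and fit the knob's offset from the collar in the same camera.

>>> {"op": "carry_out", "data": {
  "deltas": [
    {"tx": 0, "ty": 0, "tz": 0, "rx": 0, "ry": 0, "rz": 0},
    {"tx": 0, "ty": 0, "tz": 0, "rx": 0, "ry": 0, "rz": 0}
  ]
}}

```text
t: 15.6
eef_pos: [547.5, 291.2, 129.6]
tool_rot: [0.225, 0.974, 0.0, 0.0]
wrist_force: [0.1, -0.4, -0.5]
gripper_width: 10.8
gripper_force: 49.0
```

```bash
python3 - <<'E'
from fit import *
o=bot.get_obs();q=o['tool_rot'];p=o['eef_pos'];print(o['t'],p,np.degrees(2*np.arctan2(q[1],q[0])),q)
snap('scene','s9');z=p[2]+3.7
kn=[(circ(22.5),z,z+18),(rect(0,34,3),z,z+6),(rect(-20,20,6),z+18,z+40)]
im=cv2.imread('pics/s9_raw.png');u,v=pix('scene',p).astype(int)
for top in(-7,-5,-3):
  for thr in(30,33):print(top,thr,*fit('scene',im,(u-20,v+top,u+18,v+9),kn,(p[0],p[1],-26),thr,0))
E
```

```text
15.6 [547.51466447 291.20074548 129.64383533] 154.0255508600382 [2.24733777e-01 9.74420143e-01 2.06881862e-04 2.65758607e-04]
-7 30 [545.8 288.8] -35.3 31.2 285.0
-7 33 [546.  289.1] -36.1 20.0 308.0
-5 30 [545.6 288.9] -35.9 23.8 249.0
-5 33 [545.8 289. ] -36.7 13.7 271.0
-3 30 [545.6 289. ] -36.0 17.7 200.0
-3 33 [545.7 289.2] -36.3 7.8 221.0
```

The fit agrees to 0.5 mm across the view; the rest is the height and depth ambiguity. The top camera agreed with the grasp, so I'll use its spindle estimate of (547.5,291.9). Moving +0.5 mm in y and descending by feel; contact is expected at TCP z≈114 and home at about 100.

>>> {"op": "carry_out", "data": {
  "deltas": [
    {"tx": 0, "ty": 0.0005, "tz": -0.006, "rx": 0, "ry": 0, "rz": 0},
    {"tx": 0, "ty": 0.0005, "tz": -0.01, "rx": 0, "ry": 0, "rz": 0},
    {"tx": 0, "ty": 0.0005, "tz": -0.013, "rx": 0, "ry": 0, "rz": 0},
    {"tx": 0, "ty": 0.0005, "tz": -0.013, "rx": 0, "ry": 0, "rz": 0}
  ]
}}

```text
t: 16.05
eef_pos: [546.8, 291.7, 115.4]
tool_rot: [0.225, 0.974, -0.0, -0.0]
wrist_force: [0.7, -0.1, 0.6]
gripper_width: 10.8
gripper_force: 49.0
```

>>> {"op": "carry_out", "data": {
  "deltas": [
    {"tx": 0, "ty": 0, "tz": -0.001, "rx": 0, "ry": 0, "rz": 0},
    {"tx": 0, "ty": 0, "tz": -0.002, "rx": 0, "ry": 0, "rz": 0},
    {"tx": 0, "ty": 0, "tz": -0.003, "rx": 0, "ry": 0, "rz": 0}
  ]
}}

```text
t: 16.35
eef_pos: [547.3, 291.9, 113.3]
tool_rot: [0.225, 0.974, 0.0, 0.0]
wrist_force: [-0.4, 0.6, 0.4]
gripper_width: 10.8
gripper_force: 49.0
```

>>> {"op": "carry_out", "data": {
  "deltas": [
    {"tx": 0, "ty": 0, "tz": -0.001, "rx": 0, "ry": 0, "rz": 0},
    {"tx": 0, "ty": 0, "tz": -0.002, "rx": 0, "ry": 0, "rz": 0}
  ]
}}

```text
t: 16.55
eef_pos: [547.2, 291.9, 111.2]
tool_rot: [0.225, 0.974, 0.0, 0.0]
wrist_force: [0.1, 0.4, -0.3]
gripper_width: 11.3
gripper_force: 49.0
```

>>> {"op": "carry_out", "data": {
  "deltas": [
    {"tx": 0, "ty": 0, "tz": -0.001, "rx": 0, "ry": 0, "rz": 0},
    {"tx": 0, "ty": 0, "tz": -0.002, "rx": 0, "ry": 0, "rz": 0},
    {"tx": 0, "ty": 0, "tz": -0.003, "rx": 0, "ry": 0, "rz": 0}
  ]
}}

```text
t: 16.85
eef_pos: [547.3, 292.0, 108.2]
tool_rot: [0.225, 0.974, 0.0, 0.0]
wrist_force: [-0.3, -0.0, -0.4]
gripper_width: 10.9
gripper_force: 49.1
```

>>> {"op": "carry_out", "data": {
  "deltas": [
    {"tx": 0, "ty": 0, "tz": -0.001, "rx": 0, "ry": 0, "rz": 0},
    {"tx": 0, "ty": 0, "tz": -0.002, "rx": 0, "ry": 0, "rz": 0},
    {"tx": 0, "ty": 0, "tz": -0.003, "rx": 0, "ry": 0, "rz": 0}
  ]
}}

```text
t: 17.15
eef_pos: [547.3, 292.0, 105.2]
tool_rot: [0.225, 0.974, 0.0, 0.0]
wrist_force: [1.0, 0.4, -0.3]
gripper_width: 10.8
gripper_force: 49.1
```

>>> {"op": "carry_out", "data": {
  "deltas": [
    {"tx": 0, "ty": 0, "tz": -0.001, "rx": 0, "ry": 0, "rz": 0},
    {"tx": 0, "ty": 0, "tz": -0.002, "rx": 0, "ry": 0, "rz": 0},
    {"tx": 0, "ty": 0, "tz": -0.003, "rx": 0, "ry": 0, "rz": 0}
  ]
}}

```text
t: 17.45
eef_pos: [547.4, 292.0, 102.2]
tool_rot: [0.225, 0.974, 0.0, 0.0]
wrist_force: [0.6, 1.7, 0.5]
gripper_width: 11.1
gripper_force: 49.1
```

It is sliding on freely. Now down to home and against the spring.

>>> {"op": "carry_out", "data": {
  "deltas": [
    {"tx": 0, "ty": 0, "tz": -0.001, "rx": 0, "ry": 0, "rz": 0},
    {"tx": 0, "ty": 0, "tz": -0.002, "rx": 0, "ry": 0, "rz": 0},
    {"tx": 0, "ty": 0, "tz": -0.003, "rx": 0, "ry": 0, "rz": 0}
  ]
}}

```text
t: 17.75
eef_pos: [547.4, 292.0, 99.3]
tool_rot: [0.225, 0.974, 0.0, 0.0]
wrist_force: [0.4, 1.2, 1.7]
gripper_width: 10.9
gripper_force: 49.3
```

>>> {"op": "carry_out", "data": {
  "deltas": [
    {"tx": 0, "ty": 0, "tz": -0.001, "rx": 0, "ry": 0, "rz": 0},
    {"tx": 0, "ty": 0, "tz": -0.002, "rx": 0, "ry": 0, "rz": 0},
    {"tx": 0, "ty": 0, "tz": -0.003, "rx": 0, "ry": 0, "rz": 0}
  ]
}}

```text
t: 18.05
eef_pos: [547.4, 292.0, 96.4]
tool_rot: [0.225, 0.974, 0.0, 0.0]
wrist_force: [0.2, 2.3, 3.1]
gripper_width: 10.6
gripper_force: 49.5
```

>>> {"op": "carry_out", "data": {
  "deltas": [
    {"tx": 0, "ty": 0, "tz": -0.001, "rx": 0, "ry": 0, "rz": 0},
    {"tx": 0, "ty": 0, "tz": -0.001, "rx": 0, "ry": 0, "rz": 0}
  ]
}}

```text
t: 18.25
eef_pos: [547.3, 292.0, 95.4]
tool_rot: [0.225, 0.974, 0.0, 0.0]
wrist_force: [0.4, 1.8, 2.6]
gripper_width: 10.7
gripper_force: 49.7
```

>>> {"op": "carry_out", "data": {
  "deltas": [
    {"tx": 0, "ty": 0, "tz": -0.001, "rx": 0, "ry": 0, "rz": 0},
    {"tx": 0, "ty": 0, "tz": -0.001, "rx": 0, "ry": 0, "rz": 0}
  ]
}}

```text
t: 18.45
eef_pos: [547.4, 292.0, 95.1]
tool_rot: [0.225, 0.974, 0.0, 0.0]
wrist_force: [-2.2, 0.7, 10.6]
gripper_width: 11.1
gripper_force: 50.6
```

>>> {"op": "carry_out", "data": {
  "deltas": [
    {"tx": 0, "ty": 0, "tz": -0.001, "rx": 0, "ry": 0, "rz": 0},
    {"tx": 0, "ty": 0, "tz": -0.001, "rx": 0, "ry": 0, "rz": 0}
  ]
}}

```text
t: 18.65
eef_pos: [547.5, 292.0, 95.0]
tool_rot: [0.225, 0.974, 0.0, 0.0]
wrist_force: [-4.1, -0.7, 16.4]
gripper_width: 10.8
gripper_force: 51.5
```

Hard stop at z≈95.1 with 16 N, exactly 5 mm below home. Holding to confirm, then signing off.

>>> {"op": "carry_out", "data": {
  "deltas": [
    {"tx": 0, "ty": 0, "tz": 0, "rx": 0, "ry": 0, "rz": 0},
    {"tx": 0, "ty": 0, "tz": 0, "rx": 0, "ry": 0, "rz": 0},
    {"tx": 0, "ty": 0, "tz": 0, "rx": 0, "ry": 0, "rz": 0}
  ]
}}

```text
t: 18.95
eef_pos: [547.5, 292.1, 95.0]
tool_rot: [0.225, 0.974, 0.0, 0.0]
wrist_force: [-3.9, -0.1, 16.5]
gripper_width: 11.0
gripper_force: 51.5
```

```bash
python3 - <<'E'
from h import *
o=bot.get_obs();print(o['t'],o['eef_pos'],o['wrist_force'],o['gripper_width'])
print(workorder.sign_off())
E
```

```text
18.95 [547.50206125 292.0588417   94.99313081] [-3.93255432 -0.10416301 16.49525125] 10.957797939955167
the job is handed in; nothing more can be done
None
```

The job is handed in at 19 s: the lid is on the cork mat, and the steam knob is home on the spindle, held down against its stop at about 16 N with the gripper still on it; sign-off gave no verdict.

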